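Seat the heater module in the embossing machine's dock

ROBOT

A 6-joint arm with a two-finger parallel gripper is mounted at the origin on the work surface. World frame = base frame: x ahead of the robot, y to its left, z up, the work surface at z = 0. Lengths are in m, angles in rad, forces in N, time in s.
With the tool pointing down it reaches from about 0.325 to 0.775 m from the base axis. Payload 5.5 kg.
Tool frame: the origin (TCP) lies midway between the tips of the shut fingers; the grasp point (between the pads) lies tcp_to_grasp behind it (tcp_to_grasp is the distance from the TCP to the grasp point, in m); z points along the fingers, y is the direction in which the jaws open and shut (so a half turn about z gives the same grasp; the last joint's range is limited). The gripper opens to 88 mm and grips with 3 to 60 N. Pads are 20 mm wide; open, the fingers measure 115 mm over their backs; the gripper's body (75 mm by 178 mm) begins 61 mm behind the grasp point.
Start: joints at [-1.192, 0.091, 1.231, -0, 1.82, -0.057], TCP at [0.253, -0.544, 0.223] pointing down, gripper open.
Joint ranges: [-2.87, 2.87], [-0.86, 2.18], [0.17, 2.46], [-1.51, 4.65], [0.06, 2.69], [-2.65, 2.65]. Speed limits (rad/s): [2.57, 2.57, 3.01, 3.14, 3.14, 3.14].

INTERFACE

Orientations are given as a 3x3 rotation matrix whose columns are the frame's x, y, z axes.
In Python, from workcell import * gives the robot as it stands.
- The arm moves only by the tool carry_out, never from a script. Its argument "steps" is a list of rows, each a list of 2 entries, a list of its own where there are three numbers: the shift along the tool's x, y, z in m, then the turn about the tool's z in degrees. In form: [[[tx, ty, tz], spin], ...]. A call has 1 to 10 rows; each row is the pose to reach, as a shift and turn from the pose commanded when the call began, along the tool's axes at that moment; what a row does not reach only later rows make up. A row lasts 1/8 s, in which the tool goes at most 62.5 mm and 10.7 degrees, less where a joint would pass 70% of its speed; a pose out of reach is approached as far as the arm can. A call with a gripper value outside its range is refused whole. "claw" is the finger opening in m, from 0 to 0.0878, set as the call begins (left out, the last holds). The fingers move at their own pace and stop on an object; "squeeze" is the grip in N (left out, the last holds). Time passes only in rows, so rows that repeat a pose let the fingers close. It gives the time, the measured TCP pose, the force and the opening at its end, in the units of the state.
- get_state(): the state, without advancing time (a new reading comes with each control period).
- camera(name): name is "scene" or "top" or "wrist"; returns the picture (480x640x3 uint8, red, green, blue); there is no depth.
- camera_params(name): a dict with "fx", "fy", "cx", "cy" (pixels), "position" and "orientation" of the camera in the world; the wrist camera has in their place "mount" (4x4, takes a point from camera to tool coordinates, whose origin is the TCP and whose axes are the flange's). Camera axes: x right, y down, z forward; pixel columns grow to the right and rows downward; lengths in m; the calibration is good to about 2 mm. A picture is of the moment at which its call begins: read the wrist's pose just before it. camera_params takes no time and is no camera call.
- job_done(): hands the job in, once; it reports no verdict.
The state is a dict: "clock": time; "q": joint angles; "qd": joint speeds; "joint_torque": joint torques, N m; "tcp_pos": TCP position; "ee_rot": TCP orientation; "contact_force": force on the tool from outside, world axes, zero at the start; "torque": the same for the moment, N m; "width": opening from 0.0 (shut) to 1.0 (fully open).
Only numpy, scipy, OpenCV 4.12 (cv2) and the standard library are available. Lean on these libraries where they do the work, as an engineer would, in place of code of your own. Each camera call takes 0.05 s, during which the arm holds its last target. There are 200 camera calls.

TASK

Lay the larger heater module into the dock's pocket, then swing both ejector levers inward, one after the other, until each one clamps its end of the module firmly down on the contact block you can feel beneath it, but do not force them any further. Let go of everything, and leave the other things on the bench where they are.

Things in the scene. Friction and masses are not known exactly. Their poses are not given: they have to be found in the camera images.
- module_mid (a point): heater module to load: aluminium plate 80 x 126 mm (x, y), 10 mm thick, with a black upright grip rib on the middle of its top, 14 mm thick (along x), 60 mm long (along y), 32 mm high; about 0.35 kg. The point is its centre, 21 mm above its underside (42 mm over all). Starts flat on the bench. Either way round fits.
- module: the same module; origin at the centre of its underside, same axes
- dock: fixed dock, an open cradle; origin at the centre of its underside (bench level), z up. Deck 120 x 200 mm (x, y), 12 mm high. Low metal guides (upright to z = 34 mm, then sloping lead-ins to z = 44 mm) form a pocket 83 mm (x) by 129 mm (y), centred, for the module with its long side along the dock's y. A lever at each y end.
- pins (a point): centre of the pocket at the top of four light spring ejector pins, 26 mm above the bench: they carry the freshly laid module's underside there and give way at about 1.5 N each. Below, at each y end, is a sprung copper contact block (about 14 N per mm), its top 16 to 22.5 mm above the bench, different at each end and each time; under the module it can only be felt.
- lever_left: steel ejector lever at the dock's +y end. Origin on its hinge, 33 mm above the bench, 85 mm from the dock's centre; hinge axis = its x (the dock's x). Its z runs up the arm (9 mm thick, 20 mm wide). Starts leaning outward (+y) about 1 rad, clear of the pocket; swings inward to 0.25 rad past upright, which is always too far. It stays where left.
- nose_left (a point): centre of the round nose (4 mm radius, 20 mm wide) on the left lever's toe, 26 mm from the hinge towards -y, square to the arm. It meets the laid module's top at about 0.27 rad of outward lean, pushes that end down the pins and bites on the contact block between about 0.2 rad outward and 0.2 rad inward lean. Over 28 N of nose force damages the module.
- knob_left (a point): centre of the left lever's black round grip bar, 16 mm in diameter, 36 mm along the hinge axis, 70 mm from the hinge. The stiff hinge takes about 6.5 N here, square to the arm; each 10 N of nose force adds about 4 N. Up to 8.5 N: not yet biting; about 12 N: firm (nose about 15 N); 17 N: damage. Let go, the hinge holds up to about 17 N of nose force.
- lever_right: steel ejector lever at the dock's -y end. Origin on its hinge, 33 mm above the bench, 85 mm from the dock's centre; hinge axis = its x (the dock's x). Its z runs up the arm (9 mm thick, 20 mm wide). Starts leaning outward (-y) about 1 rad, clear of the pocket; swings inward to 0.25 rad past upright, which is always too far. It stays where left.
- nose_right (a point): centre of the round nose (4 mm radius, 20 mm wide) on the right lever's toe, 26 mm from the hinge towards +y, square to the arm. It meets the laid module's top at about 0.27 rad of outward lean, pushes that end down the pins and bites on the contact block between about 0.2 rad outward and 0.2 rad inward lean. Over 28 N of nose force damages the module.
- knob_right (a point): centre of the right lever's black round grip bar, 16 mm in diameter, 36 mm along the hinge axis, 70 mm from the hinge. The stiff hinge takes about 6.5 N here, square to the arm; each 10 N of nose force adds about 4 N. Up to 8.5 N: not yet biting; about 12 N: firm (nose about 15 N); 17 N: damage. Let go, the hinge holds up to about 17 N of nose force.
- spare_mid (a point): bystander: a smaller module for another machine, plate 60 x 80 mm with a 40 mm rib; centre, 21 mm up
- dye_jar_mid (a point): bystander: brown jar, 56 mm in diameter, 70 mm tall; centre
- brush_grip (a point): bystander: brush lying flat; its handle
- awl_grip (a point): bystander: awl with wooden handle, 140 mm, lying flat; its handle
- mallet_grip (a point): bystander: hammer lying flat; its handle
- dye_bowl_in (a point): bystander: white bowl, 90 mm across, 40 mm tall; its inner floor
- weight: bystander: brass weight, 50 mm in diameter, 50 mm tall; its underside
Not all that is in view belongs to the job. Leave any blue look-alike of the dock alone.

How it is judged:
By the outcome, as a careful person would: the job done as asked, in the order asked, and still so for the second after the job is handed in, with the robot touching nothing.
It also fails if it takes over 72 s, if anything falls off the work surface, if the arm or the gripper's body presses on something with over 40 N, if the wrist force passes 120 N, or if a joint passes its speed limit or range.

## Working session

There is one attempt and no reset: what is moved stays moved. The work goes in short steps, Python scripts to look and compute and a tool call to move; the robot and the scene stay as the last step left them, time stands still between calls to the robot, and variables do not carry over. Pictures are saved under pics/ and viewed, about 8 in all and at most 12, crops included, and the job is handed in when it is done.

Besides the shell and the picture viewer there is one more tool, called after ">>>" as a command line: name --argument value ..., lists and objects as JSON in quotes. carry_out: Moves the arm, as the interface text tells. Its arguments: {"type":"object","properties":{"steps":{"type":"array"},"claw":{"type":"number"},"squeeze":{"type":"number"}},"required":["steps"]}

```bash
mkdir -p pics; ls; python3 - <<'E'
from workcell import *
import cv2
s=get_state();print(s)
for n in ("top","scene","wrist"):
    p=camera_params(n);print(n,p)
    cv2.imwrite(f"pics/{n}0.png",camera(n)[:,:,::-1])
try: print(tcp_to_grasp)
except Exception as e: print(e)
E
```

```text
pics
{'clock': 0.0, 'q': array([-1.19169768e+00,  9.18397700e-02,  1.23187357e+00, -2.66805171e-05,
        1.81979844e+00, -5.66923963e-02]), 'qd': array([ 7.85186984e-04,  6.17448809e-04,  6.70028766e-05, -2.50739543e-04,
        7.94967885e-04, -2.43032115e-04]), 'joint_torque': array([ 1.66312871e-03, -4.46447146e+01, -4.06452298e+01,  6.99040387e-02,
        2.90008576e-02, -1.39079225e-04]), 'tcp_pos': array([ 0.25316077, -0.543648  ,  0.22152526]), 'ee_rot': array([[ 9.06539198e-01,  4.22121005e-01, -7.34258046e-04],
       [ 4.22121635e-01, -9.06537468e-01,  1.77329559e-03],
       [ 8.29128880e-05, -1.91750817e-03, -9.99998158e-01]]), 'contact_force': array([ 0.01137052, -0.52750472, -0.0786728 ]), 'torque': array([ 0.00178889, -0.01277469, -0.00823919]), 'width': 0.9960727835797731}
top {'fx': 491.8625039581907, 'fy': 491.8625039581907, 'cx': 325.36442196054696, 'cy': 233.8820988107424, 'position': array([0.39628554, 0.0488085 , 1.06614263]), 'orientation': array([[-0.01126552, -0.99198731,  0.12583425],
       [-0.99988801,  0.00993559, -0.01119156],
       [ 0.00985165, -0.12594624, -0.99198815]])}
scene {'fx': 438.23253584715667, 'fy': 438.23253584715667, 'cx': 319.0925684869319, 'cy': 234.16724203155127, 'position': array([1.2395243 , 0.15911237, 0.7131959 ]), 'orientation': array([[-0.13059644,  0.64079919, -0.75651898],
       [ 0.99139598,  0.0775829 , -0.10542726],
       [-0.00886477, -0.7637783 , -0.64541779]])}
wrist {'fx': 350.0554640023017, 'fy': 350.0554640023017, 'cx': 319.44863115899494, 'cy': 232.89512178228975, 'mount': array([[-4.64661953e-04, -9.59007782e-01, -2.83379353e-01,
         7.73609718e-02],
       [ 9.99999080e-01, -8.06810555e-04,  1.09067959e-03,
        -4.81488801e-04],
       [-1.27460367e-03, -2.83378585e-01,  9.59007275e-01,
        -1.62191888e-01],
       [ 0.00000000e+00,  0.00000000e+00,  0.00000000e+00,
         1.00000000e+00]])}
0.0187
```

View pics/top0.png

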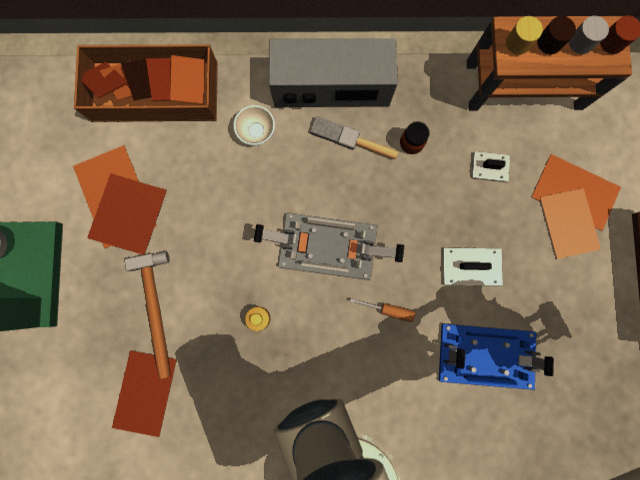

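View pics/scene0.png

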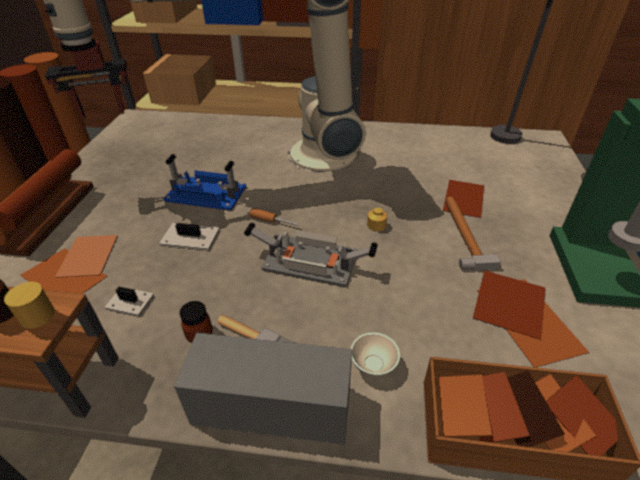

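Top view: the large module is at (473,266) and the smaller spare at (491,166). The grey dock is at (328,246), with knobs at (258,233) and (399,253), and the blue look-alike is at (488,356). I choose the larger module and the grey dock, and check both in one crop while measuring.

```bash
cat > h.py <<'E'
from workcell import *
import numpy as np, cv2
def ray(cam,uv,z,st=None):
    p=camera_params(cam)
    if cam=="wrist":
        M=p["mount"];R=st["ee_rot"]@M[:3,:3];o=st["tcp_pos"]+st["ee_rot"]@M[:3,3]
    else: R=p["orientation"];o=p["position"]
    uv=np.atleast_2d(np.float64(uv))
    d=np.c_[(uv[:,0]-p["cx"])/p["fx"],(uv[:,1]-p["cy"])/p["fy"],np.ones(len(uv))]@R.T
    return o+d*((z-o[2])/d[:,2])[:,None]
def proj(cam,P,st=None):
    p=camera_params(cam)
    if cam=="wrist":
        M=p["mount"];R=st["ee_rot"]@M[:3,:3];o=st["tcp_pos"]+st["ee_rot"]@M[:3,3]
    else: R=p["orientation"];o=p["position"]
    c=(np.atleast_2d(P)-o)@R
    return np.c_[c[:,0]/c[:,2]*p["fx"]+p["cx"],c[:,1]/c[:,2]*p["fy"]+p["cy"]]
def big(mask,roi):
    x0,y0,x1,y1=roi;m=np.zeros_like(mask);m[y0:y1,x0:x1]=mask[y0:y1,x0:x1]
    c=max(cv2.findContours(m,cv2.RETR_EXTERNAL,cv2.CHAIN_APPROX_NONE)[0],key=cv2.contourArea)
    return c[:,0,:].astype(float)
def rect(P):
    (c,s,a)=cv2.minAreaRect(np.float32(P[:,:2]*1000));b=cv2.boxPoints((c,s,a))
    e=[b[1]-b[0],b[2]-b[1]];l=max(e,key=np.linalg.norm)
    return np.array(c)/1000,sorted(s),np.degrees(np.arctan2(l[1],l[0]))%180
E
python3 - <<'E'
from h import *
im=cv2.imread("pics/top0.png");hsv=cv2.cvtColor(im,cv2.COLOR_BGR2HSV)
w=cv2.inRange(hsv,(0,0,175),(180,60,255))
c=big(w,(430,235,515,295));print("module",rect(ray("top",c,.010)))
c=big(w,(465,145,520,190));print("spare",rect(ray("top",c,.010)))
k=cv2.inRange(hsv,(0,0,0),(180,255,45))
c=big(k,(445,255,500,275));print("rib",rect(ray("top",c,.042)))
for n,r in(("L",(245,220,270,245)),("R",(388,240,412,268))):
    c=big(k,r);print(n,rect(ray("top",c,.071)))
print("dockc rough",ray("top",(328,246),.012))
a=cv2.resize(im[200:300,230:430],None,fx=4,fy=4,interpolation=cv2.INTER_CUBIC)
b=cv2.resize(im[225:300,430:530],None,fx=2.6,fy=2.6);cv2.imwrite("pics/c1.png",np.vstack([a,np.pad(b,((0,0),(0,800-b.shape[1]),(0,0)))]))
E
```

```text
module (array([ 0.45756332, -0.27966412]), [77.51435089111328, 125.424072265625], np.float32(89.36843))
spare (array([ 0.67903265, -0.33149072]), [59.160465240478516, 78.94329071044922], np.float32(82.998505))
rib (array([ 0.45547662, -0.27444696]), [12.527422904968262, 63.15742874145508], np.float32(89.3924))
L (array([0.52576465, 0.17501445]), [14.845558166503906, 33.82295608520508], np.float32(173.99959))
R (array([ 0.48205389, -0.11154192]), [13.863812446594238, 33.83984375], np.float32(171.1294))
dockc rough [[0.50363925 0.03153549 0.012     ]]
```

View pics/c1.png

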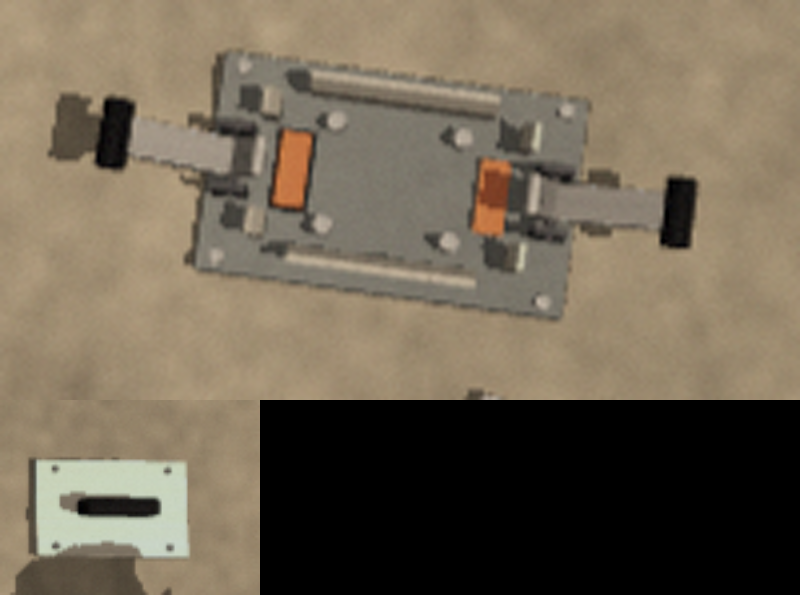

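The crop shows the module with its black rib (larger, 80x126 mm measured) and the grey dock with orange contact blocks and levers out at both ends. Arm shadow cuts the module's near edge, so I'll re-measure from the wrist camera. First move is to above the module.

>>> carry_out --steps '[[[0.297,-0.156,0.05],-65],[[0.297,-0.156,0.05],-65],[[0.297,-0.156,0.05],-65],[[0.297,-0.156,0.05],-65],[[0.297,-0.156,0.05],-65],[[0.297,-0.156,0.05],-65],[[0.297,-0.156,0.05],-65],[[0.297,-0.156,0.05],-65],[[0.297,-0.156,0.05],-65],[[0.297,-0.156,0.05],-65]]' --claw 0.06

```text
clock: 1.4
tcp_pos: [0.4562, -0.2781, 0.1728]
ee_rot: [[0.003, 1.0, 0.0], [1.0, -0.003, -0.0], [-0.0, 0.0, -1.0]]
contact_force: [-0.5, 0.4, 0.5]
width: 0.679
```

```bash
python3 - <<'E'
from h import *
s=get_state();im=camera("wrist")[:,:,::-1].copy();cv2.imwrite("pics/w1.png",im);t=camera("top")[:,:,::-1].copy();cv2.imwrite("pics/t1.png",t)
print(s["tcp_pos"],s["ee_rot"].round(4).tolist(),s["q"].round(2))
hsv=cv2.cvtColor(im,cv2.COLOR_BGR2HSV)
for z,lo,hi in((.010,(0,0,165),(180,60,255)),(.042,(0,0,0),(180,255,45))):
    m=cv2.inRange(hsv,lo,hi);ex=proj("wrist",[[.456,-.277,z]],s)[0].astype(int)
    for c in sorted(cv2.findContours(m,cv2.RETR_EXTERNAL,cv2.CHAIN_APPROX_NONE)[0],key=cv2.contourArea)[-4:]:
        print(z,ex,cv2.boundingRect(c),rect(ray("wrist",c[:,0],z,s)))
E
```

```text
[ 0.45616996 -0.27806432  0.17280936] [[0.0031, 1.0, 0.0002], [1.0, -0.0031, -0.0002], [-0.0002, 0.0002, -1.0]] [-0.61 -0.09  1.5  -0.    1.73 -0.61]
0.01 [319 213] (140, 207, 9, 9) (array([ 0.28948499, -0.27401761]), [7.188896179199219, 7.6111578941345215], np.float32(109.011345))
0.01 [319 213] (92, 160, 23, 21) (array([ 0.25689133, -0.23508844]), [18.379806518554688, 19.240678787231445], np.float32(175.44218))
0.01 [319 213] (504, 225, 80, 79) (array([ 0.67768018, -0.33136816]), [59.164432525634766, 79.17467498779297], np.float32(83.12684))
0.01 [319 213] (277, 147, 89, 131) (array([ 0.45577936, -0.27941232]), [80.1418685913086, 125.79698944091797], np.float32(88.395355))
0.042 [319 221] (534, 248, 41, 49) (array([ 0.66716602, -0.32521799]), [31.680431365966797, 44.328269958496094], np.float32(83.03501))
0.042 [319 221] (608, 45, 32, 59) (array([ 0.69069586, -0.16231221]), [23.472469329833984, 40.843475341796875], np.float32(104.41235))
0.042 [319 221] (4, 144, 107, 28) (array([ 0.24092943, -0.22257912]), [19.67800521850586, 86.87310028076172], np.float32(176.47615))
0.042 [319 221] (0, 271, 640, 209) (array([ 0.45609821, -0.4466806 ]), [247.77096557617188, 705.6676025390625], np.float32(179.67998))
```

View pics/w1.png

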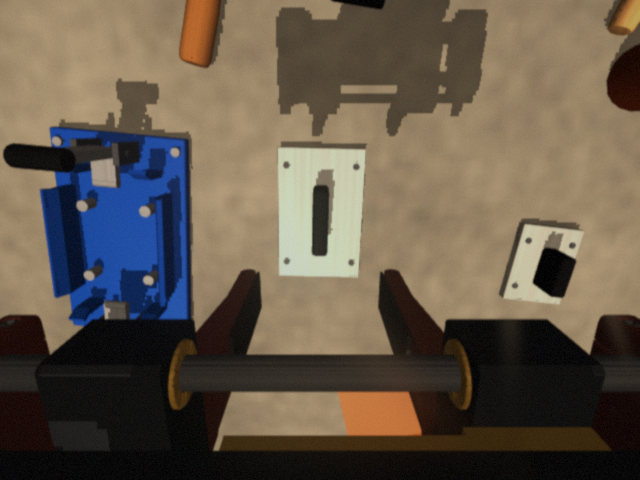

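The wrist view shows the larger module centred at about (320,212), with the spare at (545,262) and the blue look-alike at left. The module fix is (0.456,-0.279), 80.1x125.8 mm, yaw 88.5°. Next: descend and grip the rib.

>>> carry_out --steps '[[[-0.001,0,0.05],1],[[-0.001,0,0.105],1],[[-0.001,0,0.145],1],[[-0.001,0,0.157],1],[[-0.001,0,0.157],1],[[-0.001,0,0.157],1]]'

```text
clock: 2.25
tcp_pos: [0.4579, -0.279, 0.0181]
ee_rot: [[0.018, 1.0, 0.003], [1.0, -0.018, -0.002], [-0.002, 0.003, -1.0]]
contact_force: [-0.5, -0.9, 0.7]
width: 0.683
```

>>> carry_out --steps '[[[0,0,0],0],[[0,0,0],0],[[0,0,0],0],[[0,0,0],0],[[0,0,0],0],[[0,0,0],0]]' --claw 0.0 --squeeze 35

```text
clock: 3.0
tcp_pos: [0.4566, -0.2781, 0.0156]
ee_rot: [[0.018, 1.0, -0.0], [1.0, -0.018, 0.0], [0.0, -0.0, -1.0]]
contact_force: [-0.4, -0.1, -0.7]
width: 0.154
```

>>> carry_out --steps '[[[0,0,-0.05],0],[[0,0,-0.1],0],[[0,0,-0.15],0],[[0,0,-0.155],0]]'

```text
clock: 3.5
tcp_pos: [0.458, -0.2791, 0.1745]
ee_rot: [[0.018, 1.0, 0.005], [1.0, -0.018, -0.004], [-0.004, 0.006, -1.0]]
contact_force: [-0.1, 0.1, -3.3]
width: 0.156
```

```bash
python3 - <<'E'
from h import *
s=get_state();print(s["tcp_pos"],s["width"],s["contact_force"])
im=cv2.imread("pics/t1.png");hsv=cv2.cvtColor(im,cv2.COLOR_BGR2HSV)
k=cv2.inRange(hsv,(0,0,0),(180,255,45))
for n,r in(("L",(245,220,270,245)),("R",(388,240,412,268))):
    print(n,rect(ray("top",big(k,r),.071)))
# low saturation grey deck
g=cv2.inRange(hsv,(0,0,60),(180,45,255))
for it in (1,):
    m=cv2.morphologyEx(g,cv2.MORPH_OPEN,np.ones((15,15)))
    c=big(m,(240,190,420,300));print("deck",rect(ray("top",c,.012)),len(c))
# bolts / orange
o=cv2.inRange(hsv,(5,120,120),(20,255,255))
for r in((295,225,315,260),(345,235,362,262)):print("block",rect(ray("top",big(o,r),.019)))
cv2.imwrite("pics/g.png",cv2.resize(np.hstack([im[200:290,240:420],cv2.cvtColor(m,8)[200:290,240:420]]),None,fx=2.2,fy=2.2))
E
```

```text
[ 0.45797169 -0.27905113  0.17445045] 0.15631093291027337 [-0.06670083  0.10205453 -3.30537845]
L (array([0.52575275, 0.17490073]), [14.616868019104004, 33.82295608520508], np.float32(173.99959))
R (array([ 0.48249072, -0.11213548]), [15.363327980041504, 35.70478057861328], np.float32(172.63673))
deck (array([0.50601123, 0.03365474]), [82.22931671142578, 86.2019271850586], np.float32(89.036865)) 145
block (array([0.51255591, 0.08560046]), [15.766423225402832, 40.80727767944336], np.float32(171.65591))
block (array([ 0.49570807, -0.01976371]), [15.39521598815918, 38.72421646118164], np.float32(174.52884))
```

View pics/g.png

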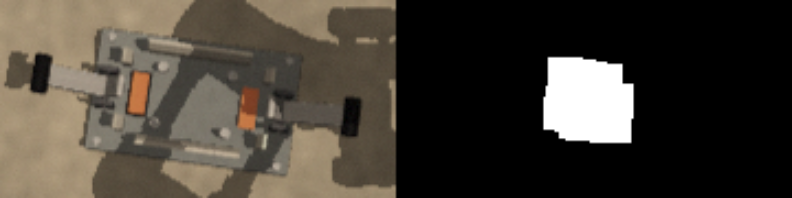

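```bash
python3 - <<'E'
from h import *
for n,q,z in(("bolts",[(245,66),(567,111),(543,303),(216,256)],.0135),("corners",[(222,52),(588,99),(562,319),(195,268)],.012),("pins",[(337,120),(462,138),(449,241),(322,224)],.026)):
    P=ray("top",(np.array(q)+.5)/4-.5+[230,200],z)[:,:2]
    d=(P[0]+P[3]-P[1]-P[2])/2
    print(n,P.mean(0),np.degrees(np.arctan2(d[1],d[0])),np.linalg.norm(d),np.linalg.norm((P[0]+P[1]-P[2]-P[3])/2))
E
```

```text
bolts [0.50463006 0.03196341] 81.30476687189902 0.17623545439806923 0.10422752045979834
corners [0.50461642 0.03248035] 81.76305711285013 0.19911507020245736 0.11886009078042896
pins [0.50484973 0.03226069] 81.46280088979036 0.06760524431674489 0.055804210442404044
```

>>> carry_out --steps '[[[0.05,0.007,0],2],[[0.1,0.014,0],4],[[0.15,0.02,0],6],[[0.2,0.028,0],7.5],[[0.25,0.035,0],7.5],[[0.29,0.04,0],7.5],[[0.3125,0.0427,0],7.5],[[0.3125,0.0427,0],7.5],[[0.3125,0.0427,0],7.5],[[0.3125,0.0427,0],7.5]]'

```text
clock: 4.75
tcp_pos: [0.5047, 0.0325, 0.1698]
ee_rot: [[0.15, 0.989, -0.001], [0.989, -0.15, -0.0], [-0.0, -0.001, -1.0]]
contact_force: [-0.3, 0.9, -4.7]
width: 0.156
```

```bash
python3 - <<'E'
from h import *
s=get_state();print(s["tcp_pos"],s["ee_rot"].round(4).tolist(),s["contact_force"],s["torque"])
t=camera("wrist")[:,:,::-1];cv2.imwrite("pics/w2.png",t)
print(proj("wrist",[[.5047,.0322,.026],[.5047+.0149*8.5,.0322+.0989*8.5/8.5,.03]],s))
E
```

```text
[0.5047159  0.03253893 0.16984273] [[0.1497, 0.9887, -0.0011], [0.9887, -0.1497, -0.0003], [-0.0005, -0.0011, -1.0]] [-0.30840789  0.91752191 -4.72488023] [ 0.01009755 -0.10389722 -0.01783834]
[[320.15935402 219.53274901]
 [458.93423482  78.49834069]]
```

View pics/w2.png

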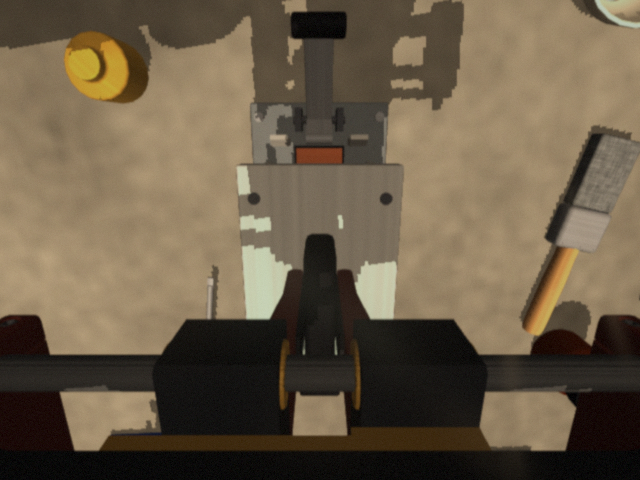

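The wrist view shows the module held square over the dock: far plate edge at row 164, columns 238–403, with the left lever at (318,75). I'll check the along-rib offset from that edge.

```bash
python3 - <<'E'
from h import *
s=get_state()
for uv in((238,165),(403,164)):
    print((s["ee_rot"].T@(ray("wrist",uv,s["tcp_pos"][2]-.0056,s)[0]-s["tcp_pos"])).round(4))
print(s["tcp_pos"])
E
```

```text
[ 0.0617 -0.0391  0.0056]
[0.0622 0.0388 0.0056]
[0.50483339 0.03255663 0.17017276]
```

>>> carry_out --steps '[[[0.0007,0,0.05],0],[[0.0007,0,0.09],0],[[0.0007,0,0.1],0],[[0.0007,0,0.106],0],[[0.0007,0,0.11],0],[[0.0007,0,0.114],0],[[0.0007,0,0.118],0],[[0.0007,0,0.118],0]]'

```text
clock: 5.8
tcp_pos: [0.505, 0.0343, 0.0525]
ee_rot: [[0.148, 0.989, -0.0], [0.989, -0.148, 0.0], [-0.0, -0.0, -1.0]]
contact_force: [-0.4, 0.0, -3.6]
width: 0.158
```

>>> carry_out --steps '[[[0,0,0.003],0],[[0,0,0.006],0],[[0,0,0.0095],0],[[0,0,0.0095],0]]'

```text
clock: 6.3
tcp_pos: [0.5048, 0.0342, 0.0426]
ee_rot: [[0.148, 0.989, -0.001], [0.989, -0.148, 0.0], [-0.0, -0.001, -1.0]]
contact_force: [0.1, -0.4, -4.0]
width: 0.154
```

>>> carry_out --steps '[[[0,0,0],0],[[0,0,0],0],[[0,0,0],0],[[0,0,0],0]]' --claw 0.035

```text
clock: 6.8
tcp_pos: [0.5053, 0.0342, 0.0435]
ee_rot: [[0.148, 0.989, 0.001], [0.989, -0.148, 0.0], [0.0, 0.001, -1.0]]
contact_force: [-0.1, 1.3, -0.1]
width: 0.399
```

>>> carry_out --steps '[[[0,0,-0.04],0],[[0,0,-0.1],0],[[0,0,-0.13],0],[[0,0,-0.13],0],[[0,0,-0.13],0]]' --claw 0.0

```text
clock: 7.42
tcp_pos: [0.5046, 0.0342, 0.1716]
ee_rot: [[0.148, 0.989, -0.002], [0.989, -0.148, -0.0], [-0.0, -0.002, -1.0]]
contact_force: [-0.2, 0.6, -2.0]
width: 0.003
```

```bash
python3 - <<'E'
from h import *
s=get_state();print(s["tcp_pos"],s["ee_rot"].round(4).tolist(),s["contact_force"],s["width"])
im=camera("wrist")[:,:,::-1];cv2.imwrite("pics/w3.png",im)
t=camera("scene")[:,:,::-1];cv2.imwrite("pics/w3b.png",np.hstack([cv2.resize(im,(400,300)),cv2.resize(t[215:305,230:390],(400,300))]))
E
```

```text
[0.50462438 0.03421718 0.17159467] [[0.1483, 0.9889, -0.002], [0.9889, -0.1483, -0.0], [-0.0003, -0.0019, -1.0]] [-0.16640618  0.64259492 -2.00798822] 0.0030922171538279
```

View pics/w3b.png

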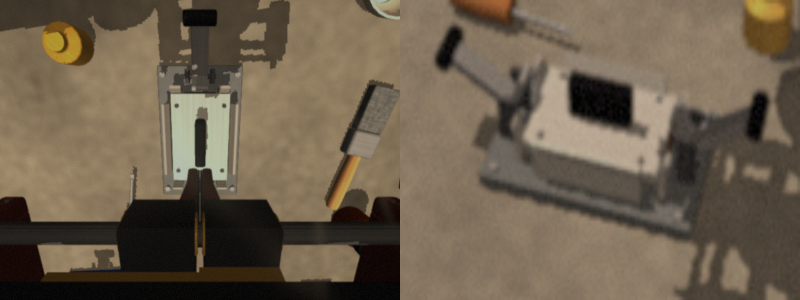

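The module lies flat in the pocket, centred at (200,140) in the left half, with its rib upright; the levers are clear. Next, go outside the left knob with shut fingers.

>>> carry_out --steps '[[[0.06,0,0],0],[[0.12,0,0],0],[[0.17,0,0],0],[[0.172,0,0],0],[[0.172,0,0.05],0],[[0.172,0,0.1],0],[[0.172,0,0.116],0],[[0.172,0,0.116],0],[[0.172,0,0.116],0]]'

```text
clock: 8.65
tcp_pos: [0.5319, 0.2044, 0.0597]
ee_rot: [[0.149, 0.989, 0.003], [0.989, -0.149, 0.001], [0.002, 0.003, -1.0]]
contact_force: [-0.2, -0.5, 0.6]
width: 0.008
```

```bash
cat >> h.py <<'E'
C=np.array([.5047,.0322]);Y=np.array([.149,.989])
def rd(n=4):
    S=[get_state()]
    for _ in range(n): camera("top");S.append(get_state())
    f=np.mean([s["contact_force"] for s in S],0);p=np.mean([s["tcp_pos"] for s in S],0)
    print("u %.4f v %.4f z %.4f"%((p[:2]-C)@Y,(p[:2]-C)@[Y[1],-Y[0]],p[2]),"F_u %.2f F_z %.2f"%(f[:2]@Y,f[2]),"std",np.std([s["contact_force"][:2]@Y for s in S]).round(2),"t %.2f"%S[-1]["clock"])
E
python3 -c "
from h import *
rd()"
```

```text
u 0.1745 v 0.0012 z 0.0596 F_u -0.05 F_z -0.04 std 0.3 t 8.85
```

>>> carry_out --steps '[[[-0.008,0,0],0],[[-0.0126,0,0],0],[[-0.0167,0,-0.0057],0],[[-0.0213,0,-0.0109],0],[[-0.0264,0,-0.0157],0],[[-0.032,0,-0.02],0],[[-0.038,0,-0.0236],0],[[-0.044,0,-0.0266],0],[[-0.0475,0,-0.028],0],[[-0.0475,0,-0.028],0]]'

```text
clock: 10.1
tcp_pos: [0.525, 0.1604, 0.0885]
ee_rot: [[0.147, 0.989, 0.006], [0.989, -0.147, 0.007], [0.008, 0.005, -1.0]]
contact_force: [0.5, 10.0, 8.1]
width: 0.005
```

```bash
python3 -c "
from h import *
rd()"
```

```text
u 0.1298 v 0.0010 z 0.0883 F_u 10.10 F_z 7.76 std 0.29 t 10.30
```

>>> carry_out --steps '[[[0,0,-0.001],0],[[-0.002,0,-0.002],0],[[-0.004,0,-0.0035],0],[[-0.004,0,-0.0035],0]]'

```text
clock: 10.8
tcp_pos: [0.5242, 0.1553, 0.0906]
ee_rot: [[0.147, 0.989, 0.005], [0.989, -0.147, 0.005], [0.005, 0.004, -1.0]]
contact_force: [2.3, 7.6, 3.5]
width: 0.004
```

```bash
python3 -c "
from h import *
rd()"
```

```text
u 0.1247 v 0.0009 z 0.0906 F_u 7.60 F_z 4.46 std 0.69 t 11.00
```

>>> carry_out --steps '[[[0,0,-0.001],0],[[-0.002,0,-0.002],0],[[-0.004,0,-0.0035],0],[[-0.006,0,-0.004],0],[[-0.006,0,-0.004],0]]'

```text
clock: 11.62
tcp_pos: [0.5229, 0.1486, 0.0932]
ee_rot: [[0.148, 0.989, 0.003], [0.989, -0.148, 0.003], [0.004, 0.002, -1.0]]
contact_force: [3.6, 6.6, 0.0]
width: 0.008
```

```bash
python3 -c "
from h import *
rd()"
```

```text
u 0.1179 v 0.0007 z 0.0932 F_u 6.44 F_z -0.67 std 0.46 t 11.82
```

>>> carry_out --steps '[[[-0.0015,0,0],0],[[-0.003,0,-0.0005],0],[[-0.004,0,-0.0005],0],[[-0.004,0,-0.0005],0]]'

```text
clock: 12.32
tcp_pos: [0.5225, 0.1451, 0.0942]
ee_rot: [[0.147, 0.989, 0.003], [0.989, -0.147, 0.004], [0.004, 0.003, -1.0]]
contact_force: [3.1, 6.0, 0.5]
width: 0.007
```

```bash
python3 -c "
from h import *
rd()"
```

```text
u 0.1143 v 0.0007 z 0.0942 F_u 6.73 F_z 0.70 std 0.31 t 12.53
```

>>> carry_out --steps '[[[-0.0015,0,0],0],[[-0.003,0,-0.0005],0],[[-0.004,0,-0.0008],0],[[-0.004,0,-0.0008],0]]'

```text
clock: 13.02
tcp_pos: [0.5218, 0.1411, 0.095]
ee_rot: [[0.147, 0.989, 0.003], [0.989, -0.147, 0.004], [0.004, 0.003, -1.0]]
contact_force: [2.5, 6.7, 0.9]
width: 0.003
```

```bash
python3 -c "
from h import *
rd()"
```

```text
u 0.1103 v 0.0007 z 0.0950 F_u 6.70 F_z 1.09 std 0.23 t 13.22
```

>>> carry_out --steps '[[[-0.0015,0,0],0],[[-0.003,0,-0.0005],0],[[-0.004,0,-0.0008],0],[[-0.004,0,-0.0008],0]]'

```text
clock: 13.72
tcp_pos: [0.5213, 0.1371, 0.0957]
ee_rot: [[0.147, 0.989, 0.003], [0.989, -0.147, 0.004], [0.004, 0.003, -1.0]]
contact_force: [3.2, 6.2, 0.2]
width: 0.004
```

```bash
python3 -c "
from h import *
rd()"
```

```text
u 0.1062 v 0.0007 z 0.0957 F_u 6.85 F_z 0.47 std 0.38 t 13.93
```

>>> carry_out --steps '[[[-0.0015,0,0],0],[[-0.003,0,0],0],[[-0.004,0,0],0],[[-0.004,0,0],0]]'

```text
clock: 14.42
tcp_pos: [0.5208, 0.1344, 0.0961]
ee_rot: [[0.147, 0.989, 0.004], [0.989, -0.147, 0.006], [0.007, 0.003, -1.0]]
contact_force: [3.0, 10.0, 1.1]
width: 0.008
```

```bash
python3 -c "
from h import *
rd()"
```

```text
u 0.1034 v 0.0008 z 0.0961 F_u 10.95 F_z 1.16 std 0.54 t 14.62
```

>>> carry_out --steps '[[[-0.0005,0,0],0],[[-0.001,0,0],0],[[-0.001,0,0],0]]'

```text
clock: 15.0
tcp_pos: [0.5208, 0.1338, 0.0961]
ee_rot: [[0.146, 0.989, 0.004], [0.989, -0.146, 0.007], [0.007, 0.003, -1.0]]
contact_force: [3.2, 11.1, 1.7]
width: 0.006
```

```bash
python3 -c "
from h import *
rd(6)"
```

```text
u 0.1029 v 0.0008 z 0.0961 F_u 11.95 F_z 1.50 std 0.3 t 15.30
```

Left lever bites: about 12 N at the knob with the lever near upright. I'll back off, rise and go to the right lever.

>>> carry_out --steps '[[[0.015,0,0],0],[[0.03,0,0],0],[[0.03,0,-0.05],0],[[0.03,0,-0.075],0],[[-0.03,0,-0.075],0],[[-0.09,0,-0.075],0],[[-0.15,0,-0.075],0],[[-0.21,0,-0.075],0],[[-0.265,0,-0.075],0],[[-0.276,0,-0.075],0]]'

```text
clock: 16.55
tcp_pos: [0.478, -0.1448, 0.1694]
ee_rot: [[0.152, 0.988, -0.001], [0.988, -0.152, -0.001], [-0.001, -0.001, -1.0]]
contact_force: [0.5, 1.0, 0.5]
width: 0.005
```

>>> carry_out --steps '[[[0,0,0.03],0],[[0,0,0.08],0],[[0,0,0.113],0],[[0,0,0.113],0],[[0,0,0.113],0]]'

```text
clock: 17.18
tcp_pos: [0.4795, -0.1419, 0.0583]
ee_rot: [[0.147, 0.989, 0.002], [0.989, -0.147, -0.0], [-0.0, 0.002, -1.0]]
contact_force: [-0.0, 0.0, 0.8]
width: 0.006
```

```bash
python3 -c "
from h import *
rd()"
```

```text
u -0.1763 v 0.0013 z 0.0588 F_u 0.15 F_z -0.09 std 0.31 t 17.38
```

>>> carry_out --steps '[[[0.008,0,0],0],[[0.0125,0,0],0],[[0.0144,0,-0.0035],0],[[0.0185,0,-0.0095],0],[[0.0231,0,-0.015],0],[[0.0282,0,-0.02],0],[[0.0338,0,-0.0245],0],[[0.0397,0,-0.0285],0],[[0.046,0,-0.032],0],[[0.0493,0,-0.0335],0]]'

```text
clock: 18.62
tcp_pos: [0.4865, -0.0971, 0.0934]
ee_rot: [[0.151, 0.989, 0.003], [0.989, -0.151, -0.008], [-0.008, 0.004, -1.0]]
contact_force: [-3.1, -11.7, 8.4]
width: 0.009
```

>>> carry_out --steps '[[[0.002,0,-0.001],0],[[0.004,0,-0.002],0],[[0.004,0,-0.002],0]]'

```text
clock: 19.0
tcp_pos: [0.4874, -0.0927, 0.0951]
ee_rot: [[0.15, 0.989, 0.004], [0.989, -0.15, -0.007], [-0.006, 0.005, -1.0]]
contact_force: [-1.2, -10.5, 8.0]
width: 0.003
```

```bash
python3 -c "
from h import *
rd()"
```

```text
u -0.1261 v 0.0015 z 0.0950 F_u -10.38 F_z 8.11 std 0.7 t 19.20
```

>>> carry_out --steps '[[[0.001,0,-0.002],0],[[0.003,0,-0.0035],0],[[0.006,0,-0.005],0],[[0.006,0,-0.005],0]]'

```text
clock: 19.7
tcp_pos: [0.4883, -0.0853, 0.0982]
ee_rot: [[0.149, 0.989, 0.003], [0.989, -0.149, -0.004], [-0.004, 0.003, -1.0]]
contact_force: [2.3, -5.8, 0.3]
width: 0.005
```

```bash
python3 -c "
from h import *
rd()"
```

```text
u -0.1186 v 0.0013 z 0.0981 F_u -5.76 F_z 0.42 std 0.47 t 19.90
```

>>> carry_out --steps '[[[0.0015,0,0],0],[[0.003,0,-0.0005],0],[[0.004,0,-0.0008],0],[[0.004,0,-0.0008],0]]'

```text
clock: 20.4
tcp_pos: [0.4889, -0.0817, 0.0992]
ee_rot: [[0.15, 0.989, 0.003], [0.989, -0.15, -0.005], [-0.004, 0.004, -1.0]]
contact_force: [0.9, -8.1, 2.0]
width: 0.006
```

```bash
python3 -c "
from h import *
rd()"
```

```text
u -0.1150 v 0.0013 z 0.0992 F_u -7.51 F_z 1.85 std 0.57 t 20.60
```

>>> carry_out --steps '[[[0.001,0,-0.0005],0],[[0.002,0,-0.001],0],[[0.003,0,-0.001],0],[[0.003,0,-0.001],0]]'

```text
clock: 21.1
tcp_pos: [0.4893, -0.0786, 0.1]
ee_rot: [[0.15, 0.989, 0.003], [0.989, -0.15, -0.005], [-0.004, 0.003, -1.0]]
contact_force: [1.7, -7.4, 0.3]
width: 0.003
```

```bash
python3 -c "
from h import *
rd()"
```

```text
u -0.1119 v 0.0013 z 0.1000 F_u -7.02 F_z 0.58 std 0.17 t 21.30
```

>>> carry_out --steps '[[[0.001,0,0],0],[[0.002,0,-0.0005],0],[[0.003,0,-0.0005],0],[[0.003,0,-0.0005],0]]'

```text
clock: 21.8
tcp_pos: [0.4898, -0.0757, 0.1007]
ee_rot: [[0.15, 0.989, 0.003], [0.989, -0.15, -0.005], [-0.004, 0.004, -1.0]]
contact_force: [2.2, -8.1, 1.9]
width: 0.005
```

```bash
python3 -c "
from h import *
rd()"
```

```text
u -0.1090 v 0.0013 z 0.1007 F_u -7.72 F_z 1.78 std 0.22 t 22.00
```

>>> carry_out --steps '[[[0.001,0,-0.0005],0],[[0.002,0,-0.0008],0],[[0.003,0,-0.0008],0],[[0.003,0,-0.0008],0]]'

```text
clock: 22.5
tcp_pos: [0.4902, -0.0727, 0.1012]
ee_rot: [[0.15, 0.989, 0.003], [0.989, -0.15, -0.004], [-0.004, 0.003, -1.0]]
contact_force: [1.8, -7.3, 0.5]
width: 0.005
```

```bash
python3 -c "
from h import *
rd()"
```

```text
u -0.1059 v 0.0013 z 0.1012 F_u -7.17 F_z 0.95 std 0.42 t 22.70
```

>>> carry_out --steps '[[[0.001,0,0],0],[[0.002,0,0],0],[[0.003,0,-0.0003],0],[[0.003,0,-0.0003],0]]'

```text
clock: 23.2
tcp_pos: [0.4906, -0.0697, 0.1016]
ee_rot: [[0.15, 0.989, 0.003], [0.989, -0.15, -0.005], [-0.004, 0.003, -1.0]]
contact_force: [3.0, -7.9, 0.6]
width: 0.007
```

```bash
python3 -c "
from h import *
rd()"
```

```text
u -0.1029 v 0.0013 z 0.1016 F_u -7.30 F_z 0.70 std 0.34 t 23.40
```

The fingertip has crept up to knob height, so I'll back off, lower by 12 mm and re-engage.

>>> carry_out --steps '[[[-0.008,0,0],0],[[-0.008,0,0],0],[[-0.008,0,0.012],0],[[-0.008,0,0.012],0],[[-0.003,0,0.012],0],[[0,0,0.012],0],[[0,0,0.012],0]]'

```text
clock: 24.28
tcp_pos: [0.4895, -0.0688, 0.0885]
ee_rot: [[0.149, 0.989, -0.001], [0.989, -0.149, -0.003], [-0.003, -0.001, -1.0]]
contact_force: [-1.3, -4.9, -2.3]
width: 0.005
```

```bash
python3 -c "
from h import *
rd()"
```

```text
u -0.1021 v -0.0000 z 0.0885 F_u -4.91 F_z -1.75 std 0.39 t 24.48
```

>>> carry_out --steps '[[[0.001,0,0],0],[[0.002,0,0],0],[[0.003,0,0],0],[[0.003,0,0],0]]'

```text
clock: 24.98
tcp_pos: [0.4898, -0.0665, 0.0887]
ee_rot: [[0.149, 0.989, -0.001], [0.989, -0.149, -0.004], [-0.004, -0.0, -1.0]]
contact_force: [-2.9, -7.4, -0.7]
width: 0.005
```

```bash
python3 -c "
from h import *
rd()"
```

```text
u -0.0998 v 0.0000 z 0.0887 F_u -7.67 F_z -0.97 std 0.33 t 25.18
```

>>> carry_out --steps '[[[0.001,0,0],0],[[0.002,0,0],0],[[0.0025,0,0],0],[[0.0025,0,0],0]]'

```text
clock: 25.68
tcp_pos: [0.4902, -0.0642, 0.0888]
ee_rot: [[0.15, 0.989, -0.001], [0.989, -0.15, -0.004], [-0.004, -0.0, -1.0]]
contact_force: [-2.8, -7.5, -0.6]
width: 0.009
```

```bash
python3 -c "
from h import *
rd()"
```

```text
u -0.0975 v 0.0000 z 0.0888 F_u -8.11 F_z -0.69 std 0.29 t 25.88
```

>>> carry_out --steps '[[[0.001,0,0],0],[[0.002,0,0],0],[[0.002,0,0],0]]'

```text
clock: 26.25
tcp_pos: [0.4904, -0.0626, 0.0889]
ee_rot: [[0.15, 0.989, -0.001], [0.989, -0.15, -0.005], [-0.005, -0.0, -1.0]]
contact_force: [-3.0, -9.8, 0.8]
width: 0.005
```

```bash
python3 -c "
from h import *
rd()"
```

```text
u -0.0958 v 0.0000 z 0.0889 F_u -9.38 F_z 0.23 std 0.47 t 26.45
```

>>> carry_out --steps '[[[0.001,0,0],0],[[0.0015,0,0],0],[[0.0015,0,0],0]]'

```text
clock: 26.82
tcp_pos: [0.4906, -0.0617, 0.0889]
ee_rot: [[0.15, 0.989, -0.001], [0.989, -0.15, -0.006], [-0.006, -0.0, -1.0]]
contact_force: [-3.6, -9.9, 0.4]
width: 0.004
```

```bash
python3 -c "
from h import *
rd(5)"
```

```text
u -0.0949 v 0.0000 z 0.0889 F_u -11.29 F_z 0.24 std 0.7 t 27.07
```

>>> carry_out --steps '[[[0.0005,0,0],0],[[0.0005,0,0],0],[[0.0005,0,0],0]]'

```text
clock: 27.45
tcp_pos: [0.4906, -0.0613, 0.0889]
ee_rot: [[0.15, 0.989, -0.001], [0.989, -0.15, -0.006], [-0.006, -0.0, -1.0]]
contact_force: [-2.7, -10.6, -0.0]
width: 0.005
```

```bash
python3 -c "
from h import *
rd(6)"
```

```text
u -0.0946 v 0.0000 z 0.0889 F_u -11.58 F_z -0.05 std 0.49 t 27.75
```

Right lever is firm at about 11.6 N, slightly past upright. Seating it may have changed the left end, so I'll check that with a light push.

>>> carry_out --steps '[[[-0.015,0,0],0],[[-0.03,0,0],0],[[-0.03,0,-0.05],0],[[-0.03,0,-0.08],0],[[0.03,0,-0.08],0],[[0.09,0,-0.08],0],[[0.15,0,-0.08],0],[[0.2,0,-0.08],0],[[0.215,0,-0.08],0],[[0.215,0,-0.08],0]]'

```text
clock: 29.0
tcp_pos: [0.5231, 0.1542, 0.1684]
ee_rot: [[0.147, 0.989, -0.0], [0.989, -0.147, -0.0], [-0.0, -0.0, -1.0]]
contact_force: [-0.4, -0.1, 0.2]
width: -0.002
```

>>> carry_out --steps '[[[0,0,0.04],0],[[0,0,0.074],0],[[0,0,0.074],0],[[-0.01,0,0.074],0],[[-0.018,0,0.074],0],[[-0.018,0,0.074],0],[[-0.018,0,0.074],0]]'

```text
clock: 29.88
tcp_pos: [0.5207, 0.1364, 0.0954]
ee_rot: [[0.149, 0.989, 0.001], [0.989, -0.149, 0.0], [0.001, 0.001, -1.0]]
contact_force: [0.1, 0.2, -0.0]
width: 0.008
```

```bash
python3 -c "
from h import *
rd()"
```

```text
u 0.1056 v 0.0001 z 0.0950 F_u -0.08 F_z -0.13 std 0.46 t 30.07
```

>>> carry_out --steps '[[[-0.002,0,0],0],[[-0.0045,0,0],0],[[-0.0045,0,0],0],[[-0.0045,0,0],0]]'

```text
clock: 30.58
tcp_pos: [0.5199, 0.134, 0.0946]
ee_rot: [[0.147, 0.989, 0.001], [0.989, -0.147, 0.004], [0.004, 0.0, -1.0]]
contact_force: [2.0, 7.3, -0.8]
width: 0.002
```

```bash
python3 -c "
from h import *
rd()"
```

```text
u 0.1029 v -0.0001 z 0.0946 F_u 7.63 F_z -1.48 std 0.21 t 30.77
```

>>> carry_out --steps '[[[-0.0006,0,0],0],[[-0.0012,0,0],0],[[-0.0012,0,0],0]]'

```text
clock: 31.15
tcp_pos: [0.5199, 0.1339, 0.0946]
ee_rot: [[0.146, 0.989, 0.001], [0.989, -0.146, 0.006], [0.006, 0.0, -1.0]]
contact_force: [2.6, 10.0, -2.1]
width: 0.006
```

```bash
python3 -c "
from h import *
rd(6)"
```

```text
u 0.1028 v -0.0001 z 0.0946 F_u 10.84 F_z -1.98 std 0.4 t 31.45
```

The left lever does not move at 10.8 N (u 0.1029→0.1028), so it is still firm. I'll release, retreat and take a final look.

>>> carry_out --steps '[[[0.015,0,0],0],[[0.03,0,0],0],[[0.03,0,-0.05],0],[[0.03,0,-0.1],0],[[-0.03,0,-0.13],0],[[-0.08,0,-0.13],0],[[-0.08,0,-0.13],0],[[-0.08,0,-0.13],0]]'

```text
clock: 32.45
tcp_pos: [0.5078, 0.0522, 0.2243]
ee_rot: [[0.149, 0.989, -0.0], [0.989, -0.149, 0.0], [0.0, -0.001, -1.0]]
contact_force: [0.2, -0.3, -0.7]
width: 0.008
```

```bash
python3 -c "
from h import *
s=get_state();print(s['clock'],s['tcp_pos'],s['contact_force'])
w=camera('wrist')[:,:,::-1];t=camera('scene')[:,:,::-1]
cv2.imwrite('pics/f.png',np.hstack([cv2.resize(w,(400,300)),cv2.resize(t[195:305,210:390],(400,300))]))
"
```

```text
32.45 [0.50778985 0.05223307 0.22433212] [ 0.161009   -0.29767459 -0.67769282]
```

View pics/f.png

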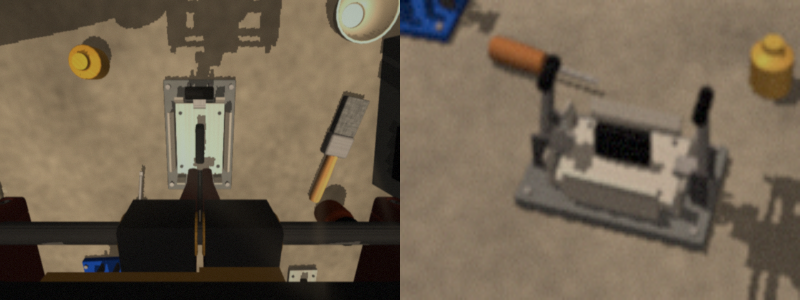

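Both levers stand near upright with their noses on the module, and the bystanders look undisturbed. Handing in.

```bash
python3 -c "
from workcell import *
print(job_done())"
```

```text
the job is handed in; nothing more can be done
None
```

The larger heater module is in the grey dock's pocket with both levers clamped, and I handed the job in at about 32 s of the 72 s limit.

- **Left lever:** swung in first. The force rose from about 6.9 N to 10.9 N as it bit, and I stopped at about 12 N at the knob, close to upright.
- **Right lever:** it bit slightly past upright, and I stopped at about 11.6 N. Partway through, the fingertip had crept up almost level with the knob, so I backed off, lowered it and re-engaged.
- **Last checks:**
  - With the right lever clamped, the left one did not move under a 10.8 N push, so it is still firm. I did not repeat that test on the right lever.
  - The final pictures show the module seated, both levers near upright and the arm clear, with about zero contact force.
  - The things visible in those final views looked undisturbed. I did not check every bystander.
- **Failed measurement:** an automatic colour mask of the dock's outline gave a useless result. I used hand-picked corners, bolts and pins from the top picture instead, and these agreed to within about 0.5 mm and 0.5°.

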